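# Click the caddy divider home and close up the carton

### The job

In the wooden caddy, push the sliding divider along its rail with your fingertips until its spring plunger drops into the notch of the small steel clip, without forcing it past the notch. Then push the dark carton along the lane until it sits snug against the divider, and leave the divider clicked in. Only push: do not lift anything or pull the plunger, and leave the spice jars, mug and garlic alone.

Things in the scene. Friction and masses are not known exactly. Their poses are not given: they have to be found in the camera images.
- caddy: Fixed wooden tray, 138 x 460 mm, long along its y. Origin: underside, mid-length, below the lane's centre line. Across x (mm): ledge -88 to -60, aluminium rail -60 to -44 (top z 26), open lane -44 to 42 (floor z 8), back wall 42 to 50 (top z 36). Lane open at both y ends; black caps on the rail (top z 38) at y +-222. Clear worktop beyond both ends.
- divider (a joint): Travel of the sliding divider along the caddy's +y, m: 0 to 0.190; its mid-plane is at caddy y = -0.180 + value. Starts at 0 to 0.035, stays where left (1.5 N sliding friction). A grey panel across the lane on a 40 mm long runner on the rail; an ear towards the caddy's -x carries a vertical spring plunger with a black knob (top at z 60 mm).
- push_face (a point): Middle of the panel's -y face (push here towards the clip), on the lane's centre line, 41 mm above the caddy's underside. The panel is 74 mm wide (caddy x -37 to 37), 6 mm thick, from z 11 to 71 mm. Axes parallel to the caddy's.
- stop_face (a point): Middle of the divider panel's face on the +y side (where the carton comes to rest), same height, 6 mm from push_face.
- nose_tip (a point): Lowest point of the round plunger nose (10 mm diameter), in the divider's mid-plane, 73 mm to the caddy's -x from the lane's centre line. It hangs 12 mm above the caddy's underside and rises when it rides over the clip.
- plunger (a joint): Rise of the plunger in m: 0 = down (on the open rail and in the notch), about 0.003 while riding over the clip's near ramp; spring-loaded downward with 3.5 to 5 N. Above 0.007 counts as pulled up by hand.
- notch (a point): Middle of the clip's notch, 7 mm above the ledge (15 mm above the caddy's underside). The nose meets the ramp about 20 mm before it: the push rises to 5 to 8 N, dips as the plunger drops in, then the far wall holds to about 15 N; more drives it past (a failure). Pushed back, the notch holds to about 12 N. Clicked in: nose_tip within 3 mm of notch along y.
- carton: Dark closed cardboard carton, 68 (x) x 136 (y) x 69 (z) mm, about 0.1 kg, loose, lying in the lane lengthwise beyond the clip (centre at caddy y 100 to 140 mm). Origin: centre of its underside.
- carton_near (a point): Centre of the carton's end face towards the divider (-y end), mid-height.
- carton_far (a point): Centre of the carton's end face away from the divider (+y end), mid-height; push here to move it towards the divider.
- spice_a: Bystander: glass spice jar with red cap, 45 mm diameter, 106 mm high, behind the caddy, under a wall cabinet whose underside is about 0.5 m up, from x about 0.6 m onwards (keep the wrist clear of it). Origin: centre of underside.
- spice_b: Bystander: the second such spice jar. Origin: centre of underside.
- mug: Bystander: white mug, 84 x 115 x 89 mm, behind the caddy. Origin: centre of underside.
- garlic: Bystander: garlic bulb, 60 x 57 x 58 mm, to the right of the caddy. Origin: centre of underside.
- clip: Small dark steel clip, 18 x 56 mm, up to 8 mm high, screwed to the ledge at caddy x -73 mm and a varying y of -100 to -30 mm. Origin: middle of its notch, at ledge level. Axes parallel to the caddy's. From the -y side: a ramp, a notch 10 mm wide along y, a slightly higher far wall.

How it is judged:
On the way, in this order (a step that is already met when the one before it is completed fails the run):
1. the divider's plunger has dropped into the clip's notch and rests there (y of nose_tip in the frame of notch between -0.003 and 0.003 m and value of joint plunger below 0.0015 m and velocity of joint divider below 0.01 m/s), for 0.2 s.
2. the carton is snug against the divider (y of carton_near in the frame of stop_face below 0.006 m), for 0.2 s.
At the end, for the whole second after the job is handed in: The plunger nose is down in the clip's notch (within 3 mm of its middle along the rail, plunger risen less than 1.5 mm), and the carton rests flat on the lane floor, in line with the lane within 0.1 rad, its near end within 6 mm of the divider's face (y of nose_tip in the frame of notch between -0.003 and 0.003 m and value of joint plunger below 0.0015 m and y of carton_near in the frame of stop_face below 0.006 m and angle between the y axis of carton and the y axis of caddy, either way round below 0.1 rad and z of carton in the frame of caddy below 0.011 m and angle between carton's own z axis and vertical below 0.05 rad and linear speed of carton below 0.01 m/s); the robot touches nothing.
It fails at once if the divider is forced past the notch (y of nose_tip in the frame of notch above 0.007 m).
It fails at once if the plunger is pulled up by hand (value of joint plunger above 0.007 m).
It fails at once if the carton is lifted (z of carton in the frame of caddy above 0.02 m).
It fails at once if the carton is tipped (angle between carton's own z axis and vertical above 0.3 rad).
It fails at once if a bystander is disturbed (distance of any of spice_a, spice_b, mug, garlic from where it was at the start of the episode above 0.015 m).
It also fails if it takes over 72 s, if anything falls off the work surface, if the arm or the gripper's body presses on something with over 40 N, if the wrist force passes 120 N, or if a joint passes its speed limit or range.

### The arm

A 6-joint arm with a two-finger parallel gripper is mounted at the origin on a cart in front of the work surface, level with it; the furniture and walls round the work are solid. World frame = base frame: x ahead of the robot, y to its left, z up, the work surface at z = 0. Lengths are in m, angles in rad, forces in N, time in s.
With the tool pointing down it reaches from about 0.35 to 0.775 m from the base axis. Payload 5.5 kg.
Tool frame: the origin (TCP) lies on the front face of the gripper's body, between the roots of the fingers; the fingertips stand 73 mm ahead of it and the grasp point (between the pads) lies 54 mm ahead of it; z points along the fingers, y is the direction in which the jaws open and shut (so a half turn about z gives the same grasp; the last joint's range is limited). The gripper opens to 85 mm and grips with 20 to 120 N. Pads are 22 mm wide; open, the fingers measure 114 mm over their backs; the gripper's body (76 mm by 85 mm) begins 54 mm behind the grasp point. The pads swing forward as they close: fully open they stand 13 mm farther back than shut.
Start: joints at [1.209, 0.313, 0.046, 1.304, 0, 1.431], TCP at [0.127, 0.561, 0.304] pointing down, gripper open.
Joint ranges: [-2.76, 2.76], [-0.86, 1.69], [-1.03, 1.26], [-2.2, 2.34], [-1.47, 1.5], [-3.14, 3.14]. Speed limits (rad/s): [2.57, 2.57, 3.14, 3.14, 3.14, 3.14].

### API

Orientations are given as a unit quaternion [x, y, z, w].
In Python, from plant import observe, grab_frame, get_calibration, ticket gives the robot as it stands.
- The arm moves only by the tool drive_tool, never from a script. Its argument "commands" is a list of rows, each a list of 2 entries, a list of its own where there are three numbers: the shift along the tool's x, y, z scaled (see below), then the turn about the tool's z scaled (see below). A call has 1 to 20 rows; each row shifts and turns the commanded pose from where the row before left it, along the tool's axes as they then stand; what a row does not reach is not made up. The controller multiplies each number of a shift by 0.1 m and each number of a turn by pi rad. A row lasts 1/10 s, in which the tool goes at most 50 mm and 8.59 degrees, less where a joint would pass 70% of its speed; a pose out of reach is approached as far as the arm can. A call with a number of a shift or a turn outside -1 to 1 is refused whole. A call with a gripper value outside its range is refused whole. "fingers" is the finger opening in mm, from 0 to 85.4, set as the call begins (left out, the last holds). The fingers move at their own pace and stop on an object; the grip force is fixed at half the most. Time passes only in rows, so rows that do not move let the fingers close. It gives the time, the measured TCP pose, the force and the opening at its end, in the units of the state.
- observe(): the state, without advancing time (a new reading comes with each control period).
- grab_frame(name): name is "scene" or "top" or "wrist"; returns (picture, depth): 384x512x3 uint8, red, green, blue; 384x512 float32, m along the optical axis (not along the pixel's ray), 0 where there is no reading.
- get_calibration(name): a dict with "fx", "fy", "cx", "cy" (pixels), "distortion" ([k1, k2, p1, p2, k3] as OpenCV has them; the pictures are not rectified), "T" (4x4, takes a point from camera to world coordinates). Camera axes: x right, y up, looking along -z (the intrinsics and any distortion apply to the point x, -y, -z); pixel columns grow to the right and rows downward; lengths in m; the calibration is good to about 2 mm. A picture is of the moment at which its call begins: read the wrist's pose just before it. get_calibration takes no time and is no camera call; for the wrist camera it gives the pose at the moment of the call.
- ticket.sign_off(): hands the job in, once; it reports no verdict.
The state is a dict: "time_s": time; "qpos": joint angles; "joint_vel": joint speeds; "tau": joint torques, N m; "ee_pos": TCP position; "ee_rot": TCP orientation; "contact_force": force on the tool from outside, world axes, zero at the start; "moment": the same for the moment, N m; "gripper_width": finger opening in m.
Only numpy, scipy, OpenCV 4.12 (cv2) and the standard library are available. Lean on these libraries where they do the work, as an engineer would, in place of code of your own. Each camera call takes 0.05 s, during which the arm holds its last target.

## Working session

There is one attempt and no reset: what is moved stays moved. The work goes in short steps, Python scripts to look and compute and a tool call to move; the robot and the scene stay as the last step left them, time stands still between calls to the robot, and variables do not carry over. Pictures are saved under pics/ and viewed, and the job is handed in when it is done.

Besides the shell and the picture viewer there is one more tool, called after ">>>" by a JSON object that holds its "api" and its "payload". drive_tool: Moves the arm, as the interface text tells. Shifts and turns lie within -1 to 1; 1 stands for 0.1 m of shift or pi rad of turn. Its arguments: {"type":"object","properties":{"commands":{"type":"array"},"fingers":{"type":"number"}},"required":["commands"]}

```bash
mkdir -p pics
cat > h.py <<'E'
import numpy as np, cv2
from plant import observe, grab_frame, get_calibration, ticket
def snap(n,f):
    c=get_calibration(n); p,d=grab_frame(n)
    cv2.imwrite(f'pics/{f}.png',p[:,:,::-1]); np.savez(f'pics/{f}.npz',p=p,d=d,**{k:np.array(v) for k,v in c.items()})
def P(f,u,v,z=None,depth=None):
    a=np.load(f'pics/{f}.npz'); K=np.array([[a['fx'],0,a['cx']],[0,a['fy'],a['cy']],[0,0,1]],float)
    n=cv2.undistortPoints(np.array([[[u,v]]],float),K,a['distortion'])[0,0]
    ray=np.array([n[0],-n[1],-1]); T=a['T']
    if z is None:
        dd=a['d'][int(v)-1:int(v)+2,int(u)-1:int(u)+2]; s=np.median(dd[dd>0])
    else: s=(z-T[2,3])/(T[:3,:3]@ray)[2]
    return T[:3,:3]@(ray*s)+T[:3,3]
E
python3 - <<'E'
from h import *
snap('scene','s0');snap('top','t0')
print(observe())
print(get_calibration('top'))
for f in('s0','t0'):
    im=cv2.imread(f'pics/{f}.png'); cv2.imwrite(f'pics/{f}b.png',cv2.resize(im,(800,600),interpolation=cv2.INTER_CUBIC))
E
```

```text
{'time_s': 0.1, 'qpos': array([ 1.20941866e+00,  3.13943496e-01,  4.50962804e-02,  1.30358494e+00,
       -5.80907053e-06,  1.43119417e+00]), 'joint_vel': array([ 0.00213782, -0.00280705,  0.00297614,  0.00204079, -0.00083204,
        0.00227977]), 'tau': array([ 3.89119115e-03, -4.81724381e+01,  2.99244279e+01,  1.26888053e-02,
        1.12036571e-05,  1.83472804e-05]), 'ee_pos': array([0.12637248, 0.56060362, 0.30308909]), 'ee_rot': array([ 1.10660607e-01,  9.93857918e-01, -7.93110281e-04, -1.99930137e-04]), 'contact_force': array([0.24231697, 0.22174977, 0.2529991 ]), 'moment': array([-0.01773493, -0.00297092,  0.002155  ]), 'gripper_width': 0.08552777556224127}
{'fx': 364.16979747716334, 'fy': 364.16979747716334, 'cx': 254.83489990451693, 'cy': 190.44045263885366, 'distortion': array([-0.10813338,  0.        ,  0.        ,  0.        ,  0.        ]), 'T': array([[-1.50112862e-03,  9.88237552e-01, -1.52919220e-01,
         3.92358046e-01],
       [-9.99894563e-01,  7.25345206e-04,  1.45029756e-02,
        -1.22161248e-01],
       [ 1.44433043e-02,  1.52924868e-01,  9.88132266e-01,
         1.20278079e+00],
       [ 0.00000000e+00,  0.00000000e+00,  0.00000000e+00,
         1.00000000e+00]])}
```

View pics/s0b.png

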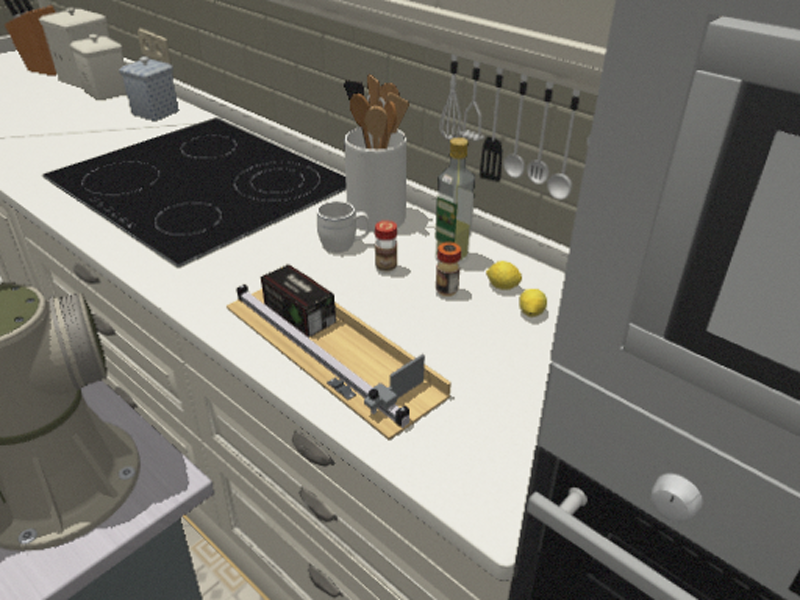

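View pics/t0b.png

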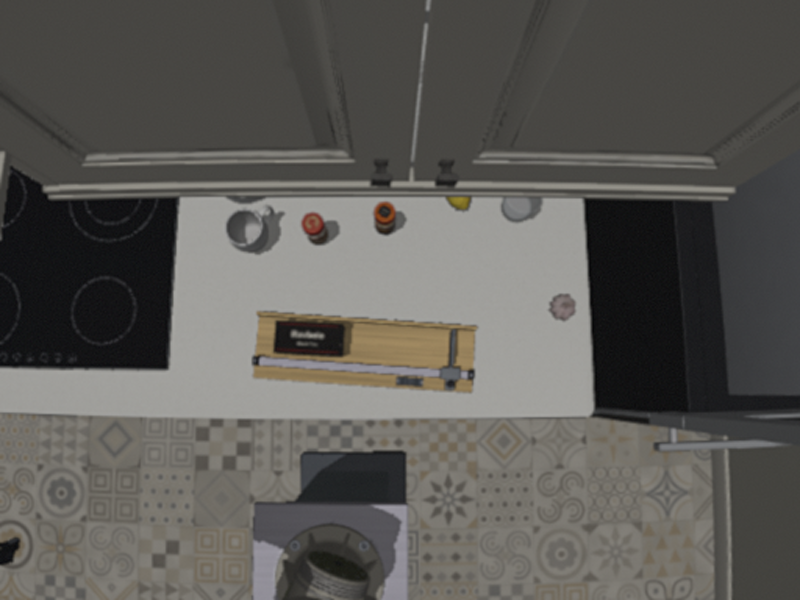

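The scene shows the caddy with the divider at its right (-y) end, the clip just left of it and the carton at the left. In the top picture at 800 px, the divider is near (453,350), the clip near (409,380) and the carton near (310,338). Next I'll enlarge it.

Run:
```python
from h import *
im=cv2.imread('pics/t0.png'); 
c=im[190:260,155:315]; cv2.imwrite('pics/t0c.png',cv2.resize(c,None,fx=5,fy=5,interpolation=cv2.INTER_CUBIC))
```

```text
(no output)
```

View pics/t0c.png

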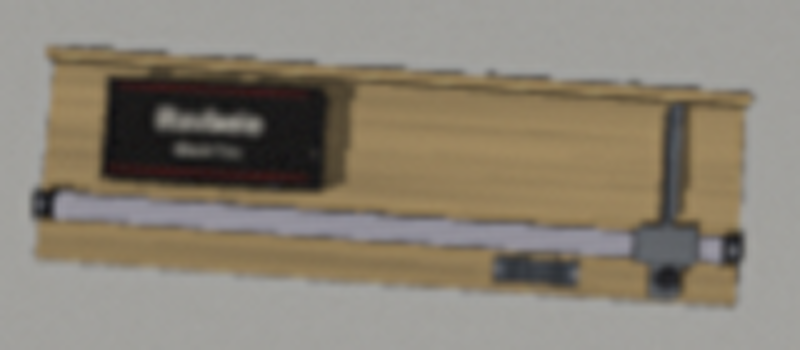

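Run:
```python
from h import *
def q(x,y,z): return P('t0',155+(x+.5)/5-.5,190+(y+.5)/5-.5,z)
pts={'wallL':(47,47,.036,(.050,.23)),'wallR':(752,94,.036,(.050,-.23)),'ledL':(37,258,.008,(-.088,.23)),'ledR':(738,304,.008,(-.088,-.23)),'capL':(43,203,.038,(-.052,.222)),'capR':(733,247,.038,(-.052,-.222))}
W=np.array([q(*v[:3])[:2] for v in pts.values()]);C=np.array([v[3] for v in pts.values()])
wc=W.mean(0);cc=C.mean(0);A=(C-cc).T@(W-wc);th=np.arctan2(A[0,1]-A[1,0],A[0,0]+A[1,1])
R=np.array([[np.cos(th),-np.sin(th)],[np.sin(th),np.cos(th)]]);o=wc-R@cc
print('yaw',th,np.degrees(th),'o',o);print((W-o)@R-C)
np.savez('cad.npz',R=R,o=o,th=th)
for n,x,y,z in [('clipL',493,268,.012),('clipR',578,270,.012),('clip',536,270,.014),('c1',105,78,.077),('c2',327,87,.077),('c3',322,188,.077),('c4',101,176,.077),('pan1',677,103,.071),('pan2',671,222,.071),('knob',665,275,.060),('runL',632,240,.04),('runR',699,243,.04)]:
    w=q(x,y,z);print(n,w.round(4),(R.T@(w[:2]-o)).round(4))
for u,v in [(250,350),(310,225),(385,215),(563,305)]: print(P('t0',u*.64,v*.64))
```

```text
yaw -0.06439054220057315 -3.689306308651862 o [ 0.48119549 -0.07007573]
[[-0.00118697 -0.00111448]
 [-0.00207241  0.00134764]
 [ 0.00107391 -0.00107546]
 [ 0.0010427   0.0002219 ]
 [ 0.00021932 -0.00082495]
 [ 0.00092346  0.00144534]]
clipL [ 0.4035 -0.1341  0.012 ] [-0.0734 -0.0689]
clipR [ 0.4021 -0.1893  0.012 ] [-0.0713 -0.124 ]
clip [ 0.4021 -0.1619  0.014 ] [-0.073  -0.0967]
c1 [0.5199 0.1083 0.077 ] [0.0271 0.1805]
c2 [ 0.5145 -0.0304  0.077 ] [0.0306 0.0417]
c3 [ 0.4518 -0.028   0.077 ] [-0.032   0.0401]
c4 [0.4589 0.109  0.077 ] [-0.0338  0.1773]
pan1 [ 0.5051 -0.2487  0.071 ] [ 0.0353 -0.1767]
pan2 [ 0.431  -0.2439  0.071 ] [-0.039  -0.1767]
knob [ 0.3984 -0.2409  0.06  ] [-0.0716 -0.1758]
runL [ 0.4207 -0.2222  0.04  ] [-0.0506 -0.1557]
runR [ 0.4186 -0.2649  0.04  ] [-0.0499 -0.1984]
[0.46573852 0.17389984 0.0017549 ]
[0.70819796 0.03729365 0.1066826 ]
[ 0.72877672 -0.1121639   0.10714441]
[ 0.55458674 -0.47914868  0.05575459]
```

>>> {"api": "drive_tool", "payload": {"commands": [[[0,0,0],0.045],[[0,0,0],0.045],[[0,0,0],0.045],[[0,0,0],0.045],[[0,0,0],0.045],[[0,0,0],0.045],[[0,0,0],0.045],[[0,0,0],0.045],[[0,0,0],0.045],[[0,0,0],0.045],[[0,0,0],0]], "fingers": 0}}

```text
time_s: 1.2
ee_pos: [0.1264, 0.5607, 0.3034]
ee_rot: [0.73, 0.684, -0.0, 0.0]
contact_force: [-0.2, 0.2, -0.5]
gripper_width: -0.0001
```

>>> {"api": "drive_tool", "payload": {"commands": [[[-0.3,0.3,0],0],[[-0.3,0.3,0],0],[[-0.3,0.3,0],0],[[-0.3,0.3,0],0],[[-0.3,0.3,0],0],[[-0.3,0.3,0],0],[[-0.3,0.3,0],0],[[-0.3,0.3,0],0],[[-0.3,0.3,0],0],[[-0.3,0.3,0],0],[[-0.3,0.3,0],0],[[-0.3,0.3,0],0],[[0,0,0],0]]}}

```text
time_s: 2.5
ee_pos: [0.4655, 0.1751, 0.3035]
ee_rot: [0.73, 0.683, 0.0, 0.001]
contact_force: [-0.2, 0.3, 0.3]
gripper_width: 0.0001
```

>>> {"api": "drive_tool", "payload": {"commands": [[[-0.3,0,0],0],[[-0.3,0,0],0],[[-0.3,0,0],0],[[-0.3,0,0],0],[[-0.3,0,0],0],[[-0.3,0,0],0],[[-0.3,0,0],0],[[-0.3,0,0],0],[[-0.3,0,0],0],[[-0.3,0,0],0],[[0,0,0],0],[[0,0,0],0]]}}

```text
time_s: 3.7
ee_pos: [0.4428, -0.1208, 0.3037]
ee_rot: [0.729, 0.684, 0.0, -0.001]
contact_force: [-0.3, 0.9, -0.5]
gripper_width: -0.0
```

Run:
```python
from h import *
s=observe();a=np.load('cad.npz');print(s['time_s'],s['ee_pos'],s['contact_force'],a['R'].T@(s['ee_pos'][:2]-a['o']),s['qpos'])
snap('wrist','w0')
c=np.load('pics/w0.npz');print(c['T'])
im=cv2.imread('pics/w0.png');cv2.imwrite('pics/w0b.png',cv2.resize(im,(800,600),interpolation=cv2.INTER_CUBIC))
```

```text
3.7 [ 0.44275449 -0.12075497  0.30365343] [-0.32840898  0.93044952 -0.48731763] [-0.03510033 -0.05304775] [-4.41782410e-01  8.95164356e-02 -2.34998545e-01  1.24718248e+00
  6.10290009e-04  1.19294857e+00]
[[ 0.99788475  0.06182662  0.02008714  0.44797492]
 [-0.06499055  0.95593364  0.28629897 -0.04761871]
 [-0.00150107 -0.28699885  0.95792975  0.37331138]
 [ 0.          0.          0.          1.        ]]
```

View pics/w0b.png

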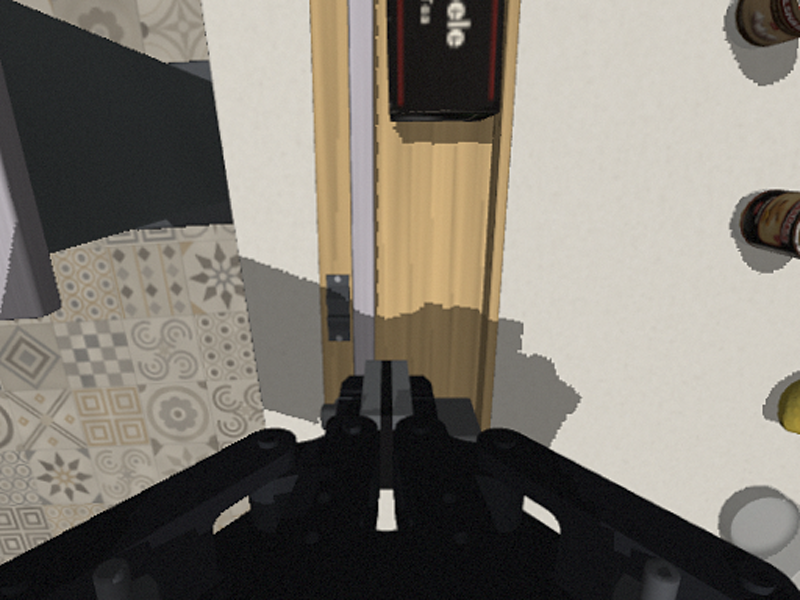

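The wrist view shows the clip near (338,308), the carton's near end near (445,115) and the divider behind the fingers. I'll zoom in on the clip to find the notch.

Run:
```python
from h import *
im=cv2.imread('pics/w0.png'); c=im[165:230,190:250]; cv2.imwrite('pics/w0c.png',cv2.resize(c,None,fx=9,fy=9,interpolation=cv2.INTER_CUBIC))
```

```text
(no output)
```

View pics/w0c.png

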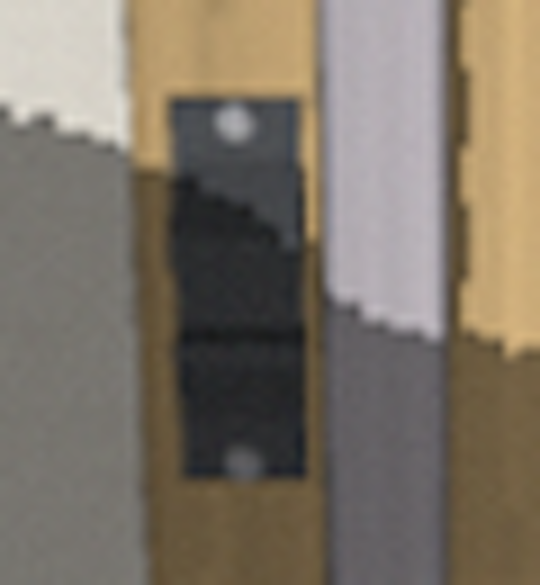

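Run:
```python
from h import *
a=np.load('cad.npz')
im=cv2.imread('pics/w0.png',0).astype(int)
print([(v,int(im[v,213:221].mean())) for v in range(172,222)])
for n,x,y,z in [('far',235,97,.010),('near',245,478,.010),('line',240,335,.014),('top far',240,240,.016)]:
    w=P('w0',190+(x+.5)/9-.5,165+(y+.5)/9-.5,z);print(n,w,a['R'].T@(w[:2]-a['o']))
```

```text
[(172, 159), (173, 160), (174, 162), (175, 129), (176, 83), (177, 104), (178, 118), (179, 113), (180, 93), (181, 77), (182, 75), (183, 68), (184, 68), (185, 69), (186, 65), (187, 54), (188, 47), (189, 44), (190, 37), (191, 39), (192, 44), (193, 44), (194, 43), (195, 44), (196, 44), (197, 44), (198, 44), (199, 43), (200, 45), (201, 35), (202, 28), (203, 39), (204, 44), (205, 42), (206, 38), (207, 38), (208, 37), (209, 38), (210, 38), (211, 40), (212, 43), (213, 42), (214, 47), (215, 60), (216, 66), (217, 60), (218, 77), (219, 90), (220, 89), (221, 88)]
far [ 0.40343926 -0.13505113  0.01      ] [-0.07341418 -0.06984406]
near [ 0.39960579 -0.19054053  0.01      ] [-0.07366919 -0.12546513]
line [ 0.40143238 -0.16781399  0.014     ] [-0.07330874 -0.10266815]
top far [ 0.40297105 -0.15356699  0.016     ] [-0.07269    -0.08835167]
```

>>> {"api": "drive_tool", "payload": {"commands": [[[-0.3,0.1,0],0],[[-0.3,0.1,0],0],[[-0.3,0.05,0],0],[[-0.3,0.05,0],0],[[-0.3,0.05,0],0],[[-0.2,0,0],0],[[0,0,0.3],0],[[0,0,0.3],0],[[0,0,0.3],0],[[0,0,0.3],0],[[0,0,0.3],0],[[0,0,0.2],0],[[0,0,0.15],0],[[0,0,0.1],0],[[0,0,0],0],[[0,0,0],0]]}}

```text
time_s: 5.35
ee_pos: [0.4673, -0.2925, 0.1093]
ee_rot: [0.729, 0.684, 0.0, 0.0]
contact_force: [-0.0, -0.1, -0.4]
gripper_width: -0.0005
```

```bash
cat > st.py <<'E'
from h import *
def st():
    s=observe();a=np.load('cad.npz');r=a['R'].T;p=r@(s['ee_pos'][:2]-a['o']);f=r@s['contact_force'][:2]
    print('t %.2f caddy x %.1f y %.1f z %.1f mm  F %.1f %.1f %.1f'%(s['time_s'],*p*1e3,s['ee_pos'][2]*1e3,*f,s['contact_force'][2]))
st()
E
python3 st.py
```

```text
t 5.35 caddy x 0.5 y -222.9 z 109.3 mm  F -0.0 -0.1 -0.4
```

>>> {"api": "drive_tool", "payload": {"commands": [[[0.05,0,0],0],[[0.05,0,0],0],[[0.05,0,0],0],[[0.05,0,0],0],[[0.05,0,0],0],[[0.05,0,0],0],[[0.05,0,0],0],[[0.05,0,0],0],[[0.05,0,0],0],[[0.05,0,0],0],[[0.05,0,0],0],[[0.05,0,0],0],[[0,0,0],0],[[0,0,0],0]]}}

```text
time_s: 6.75
ee_pos: [0.4709, -0.2325, 0.1088]
ee_rot: [0.729, 0.684, 0.0, -0.0]
contact_force: [0.3, -0.5, -0.1]
gripper_width: 0.0001
```

Run:
```python
from st import *
snap('top','t1');snap('wrist','w1')
im=cv2.imread('pics/t1.png'); c=im[190:260,155:315]; cv2.imwrite('pics/t1c.png',cv2.resize(c,None,fx=5,fy=5,interpolation=cv2.INTER_CUBIC))
```

```text
t 6.75 caddy x 0.2 y -162.7 z 108.8 mm  F 0.4 -0.5 -0.1
```

View pics/t1c.png

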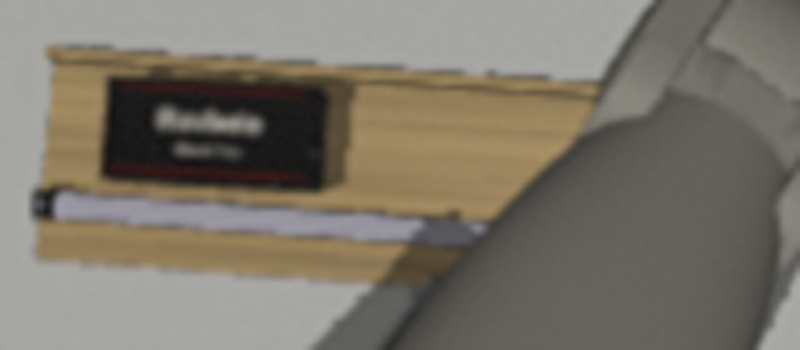

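View pics/w1.png

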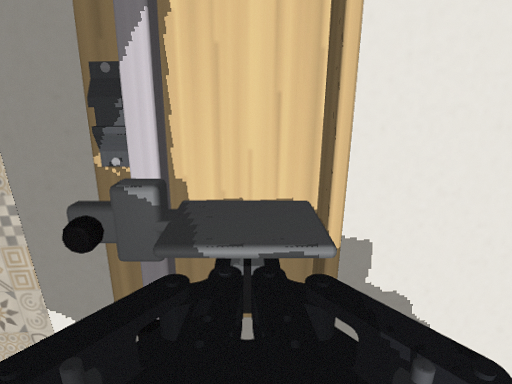

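The wrist view now shows the knob at (83,235), the panel's top edge at about (250,240), and the clip with its notch between about v=107 and v=127 at u=108. I'll measure those.

Run:
```python
from h import *
a=np.load('cad.npz')
for n,u,v,z in [('farwall',108,106,.016),('nearwall',110,126.5,.0145),('clipfar',105,62,.010),('clipnear',115,166,.010),('knob',83,235,.060),('paneltop +y edge',245,201,.011),('paneltop -y',245,255,.071),('paneltop +y',245,246,.071)]:
    w=P('w1',u,v,z);print(n,(a['R'].T@(w[:2]-a['o'])).round(4))
im=cv2.imread('pics/w1.png'); c=im[50:270,55:335]; cv2.imwrite('pics/w1c.png',cv2.resize(c,None,fx=2.7,fy=2.7,interpolation=cv2.INTER_CUBIC))
```

```text
farwall [-0.0713 -0.0928]
nearwall [-0.0723 -0.1034]
clipfar [-0.0729 -0.0709]
clipnear [-0.0742 -0.1258]
knob [-0.0697 -0.1451]
paneltop +y edge [-0.0007 -0.1464]
paneltop -y [-0.0003 -0.1484]
paneltop +y [-0.0003 -0.1445]
```

View pics/w1c.png

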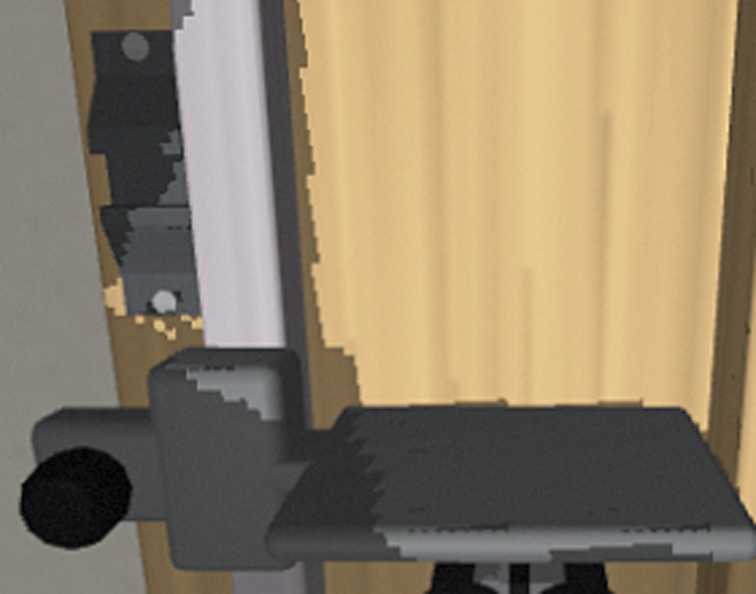

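>>> {"api": "drive_tool", "payload": {"commands": [[[0.03,0,0],0],[[0.03,0,0],0],[[0.03,0,0],0],[[0.03,0,0],0],[[0.03,0,0],0],[[0.03,0,0],0],[[0.03,0,0],0],[[0.03,0,0],0],[[0.02,0,0],0],[[0.02,0,0],0]]}}

```text
time_s: 7.85
ee_pos: [0.4728, -0.2048, 0.1089]
ee_rot: [0.73, 0.684, 0.0, 0.0]
contact_force: [0.2, -2.9, -1.2]
gripper_width: 0.0
```

>>> {"api": "drive_tool", "payload": {"commands": [[[0.01,0,0],0],[[0.01,0,0],0],[[0.01,0,0],0],[[0.01,0,0],0]]}}

```text
time_s: 8.25
ee_pos: [0.473, -0.201, 0.1089]
ee_rot: [0.73, 0.684, 0.0, 0.0]
contact_force: [0.1, -2.0, 0.2]
gripper_width: 0.0002
```

>>> {"api": "drive_tool", "payload": {"commands": [[[0.01,0,0],0],[[0.01,0,0],0],[[0.01,0,0],0],[[0.01,0,0],0]]}}

```text
time_s: 8.65
ee_pos: [0.4732, -0.1971, 0.1089]
ee_rot: [0.73, 0.684, -0.0, 0.0]
contact_force: [-0.1, -1.5, -0.9]
gripper_width: -0.0001
```

Run:
```python
from st import *
snap('wrist','w2')
im=cv2.imread('pics/w2.png'); c=im[50:270,55:335]; cv2.imwrite('pics/w2c.png',cv2.resize(c,None,fx=2.7,fy=2.7,interpolation=cv2.INTER_CUBIC))
```

```text
t 8.65 caddy x 0.2 y -127.2 z 108.9 mm  F -0.0 -1.5 -0.9
```

View pics/w2c.png

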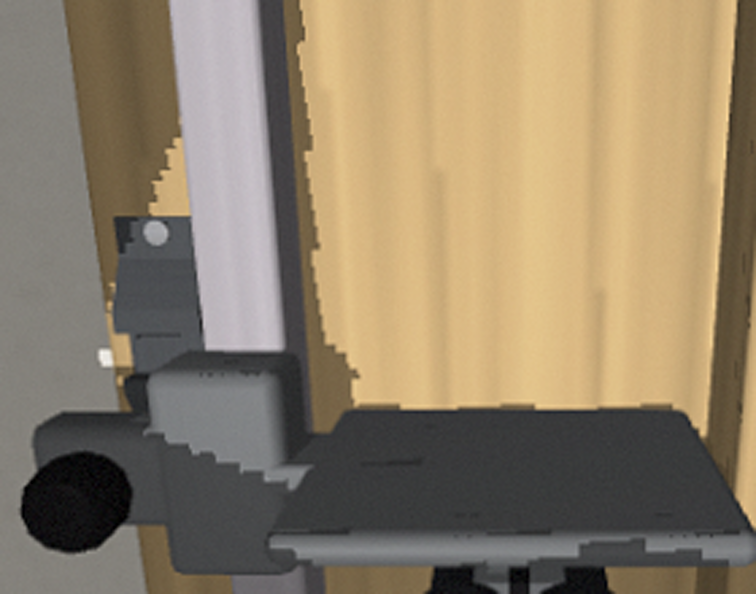

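>>> {"api": "drive_tool", "payload": {"commands": [[[0.01,0,0],0],[[0.01,0,0],0]]}}

```text
time_s: 8.9
ee_pos: [0.4734, -0.196, 0.109]
ee_rot: [0.73, 0.684, -0.001, 0.001]
contact_force: [-0.9, -7.7, -1.8]
gripper_width: 0.0005
```

>>> {"api": "drive_tool", "payload": {"commands": [[[0.01,0,0],0],[[0.01,0,0],0]]}}

```text
time_s: 9.1
ee_pos: [0.4735, -0.1943, 0.109]
ee_rot: [0.73, 0.684, -0.001, 0.001]
contact_force: [-0.9, -8.0, -1.9]
gripper_width: 0.0002
```

>>> {"api": "drive_tool", "payload": {"commands": [[[0.01,0,0],0],[[0.01,0,0],0]]}}

```text
time_s: 9.3
ee_pos: [0.4736, -0.192, 0.1089]
ee_rot: [0.73, 0.684, -0.001, 0.001]
contact_force: [-0.9, -3.6, -1.2]
gripper_width: -0.0001
```

Run:
```python
from st import *
snap('wrist','w3')
im=cv2.imread('pics/w3.png'); c=im[50:270,55:335]; cv2.imwrite('pics/w3c.png',cv2.resize(c,None,fx=2.7,fy=2.7,interpolation=cv2.INTER_CUBIC))
st()
```

```text
t 9.30 caddy x 0.3 y -122.1 z 108.9 mm  F -0.6 -3.7 -1.2
t 9.35 caddy x 0.3 y -121.6 z 108.9 mm  F 1.0 -2.2 -2.2
```

View pics/w3c.png

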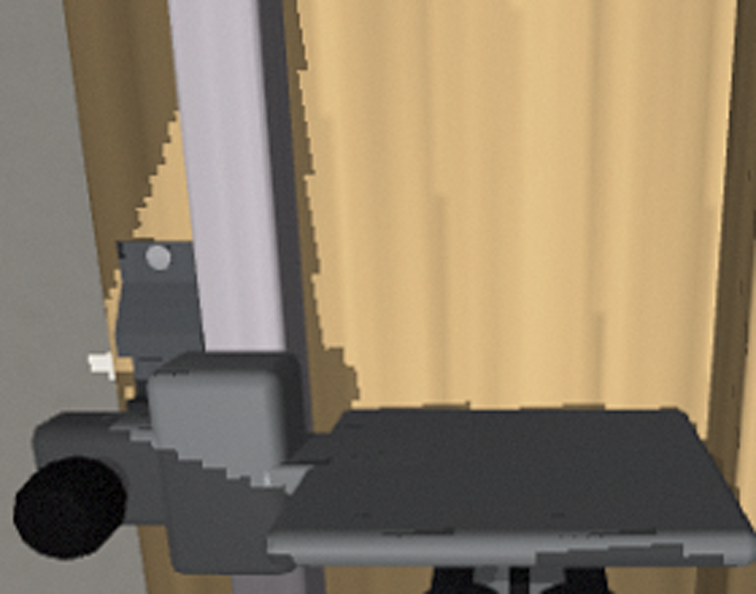

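The knob now appears raised, at (70,505) instead of (75,500) and larger. The plunger is riding on the clip, so about 8 mm should be left.

>>> {"api": "drive_tool", "payload": {"commands": [[[0.01,0,0],0],[[0.01,0,0],0]]}}

```text
time_s: 9.55
ee_pos: [0.4738, -0.189, 0.1089]
ee_rot: [0.73, 0.684, 0.0, 0.0]
contact_force: [-0.6, -2.5, -0.5]
gripper_width: -0.0002
```

>>> {"api": "drive_tool", "payload": {"commands": [[[0.01,0,0],0],[[0.01,0,0],0]]}}

```text
time_s: 9.75
ee_pos: [0.4738, -0.1865, 0.1089]
ee_rot: [0.729, 0.684, 0.0, -0.0]
contact_force: [0.7, -0.7, 0.3]
gripper_width: 0.0001
```

Run:
```python
from st import *
snap('wrist','w4')
im=cv2.imread('pics/w4.png'); c=im[50:270,55:335]; cv2.imwrite('pics/w4c.png',cv2.resize(c,None,fx=2.7,fy=2.7,interpolation=cv2.INTER_CUBIC))
```

```text
t 9.75 caddy x 0.1 y -116.6 z 108.9 mm  F 0.8 -0.6 0.3
```

View pics/w4c.png

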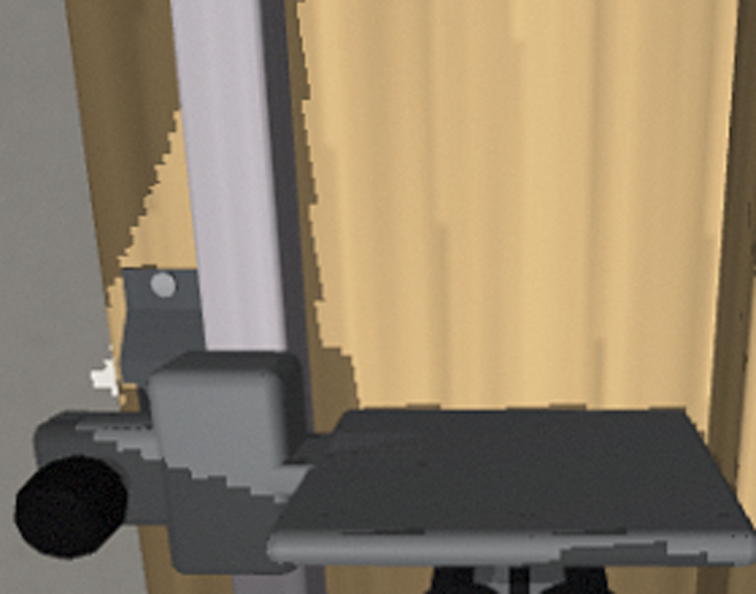

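The knob is still raised and the force is dipping, so the drop is close. I'll go on in 1 mm steps.

>>> {"api": "drive_tool", "payload": {"commands": [[[0.01,0,0],0],[[0.005,0,0],0]]}}

```text
time_s: 10.0
ee_pos: [0.4736, -0.185, 0.1087]
ee_rot: [0.729, 0.684, 0.0, -0.001]
contact_force: [-1.4, -0.6, -0.0]
gripper_width: -0.0002
```

Run:
```python
from st import *
snap('wrist','w5')
im=cv2.imread('pics/w5.png'); c=im[50:270,55:335]; cv2.imwrite('pics/w5c.png',cv2.resize(c,None,fx=2.7,fy=2.7,interpolation=cv2.INTER_CUBIC))
```

```text
t 10.00 caddy x -0.1 y -115.2 z 108.7 mm  F -1.3 -0.7 -0.0
```

View pics/w5c.png

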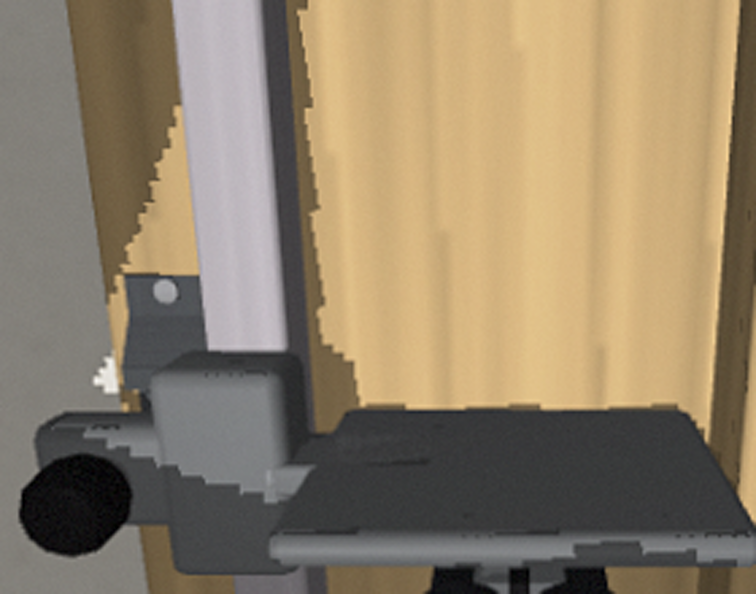

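>>> {"api": "drive_tool", "payload": {"commands": [[[0.005,0,0],0],[[0.005,0,0],0]]}}

```text
time_s: 10.25
ee_pos: [0.4739, -0.1844, 0.1088]
ee_rot: [0.73, 0.684, 0.0, -0.0]
contact_force: [-0.9, 0.6, -0.3]
gripper_width: 0.0004
```

Run:
```python
from st import *
snap('wrist','w6')
im=cv2.imread('pics/w6.png'); c=im[50:270,55:335]; cv2.imwrite('pics/w6c.png',cv2.resize(c,None,fx=2.7,fy=2.7,interpolation=cv2.INTER_CUBIC))
tiles=[]
for k in range(1,7):
    g=cv2.imread(f'pics/w{k}.png')[190:265,55:125]; tiles.append(cv2.resize(g,None,fx=3.6,fy=3.6,interpolation=cv2.INTER_CUBIC))
    im=cv2.imread(f'pics/w{k}.png',0); m=(im[200:262,55:108]<22).astype(np.uint8); 
    n,l,s,cc=cv2.connectedComponentsWithStats(m); i=1+s[1:,4].argmax(); print(k,s[i],cc[i]+[55,200])
cv2.imwrite('pics/kn.png',np.vstack([np.hstack(tiles[:3]),np.hstack(tiles[3:])]))
```

```text
t 10.25 caddy x 0.1 y -114.6 z 108.8 mm  F -0.9 0.5 -0.3
1 [   8   16   41   37 1100] [ 82.62636364 233.83363636]
2 [   8   18   41   36 1101] [ 82.89373297 235.40145322]
3 [   5   20   42   37 1134] [ 80.54232804 237.47971781]
4 [   6   19   41   37 1137] [ 80.93403694 237.18997361]
5 [   8   19   41   36 1119] [ 82.63806971 236.45218945]
6 [   8   18   41   37 1114] [ 82.76122083 235.77917415]
```

View pics/kn.png

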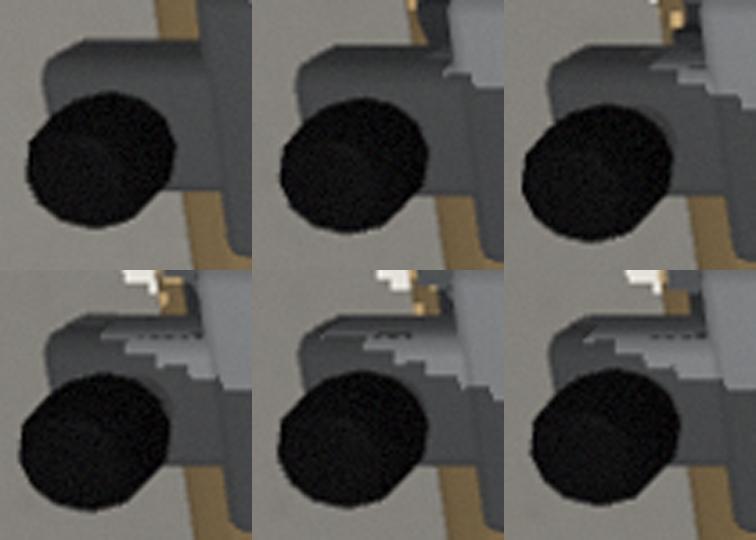

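The knob is back at its down position (82.8,235.8), so it has dropped in. I'll press gently against the far wall to confirm.

>>> {"api": "drive_tool", "payload": {"commands": [[[0.005,0,0],0],[[0.005,0,0],0]]}}

```text
time_s: 10.5
ee_pos: [0.4741, -0.1836, 0.1089]
ee_rot: [0.73, 0.684, 0.0, -0.0]
contact_force: [0.1, 0.3, -0.2]
gripper_width: -0.0001
```

>>> {"api": "drive_tool", "payload": {"commands": [[[0.005,0,0],0],[[0,0,0],0]]}}

```text
time_s: 10.7
ee_pos: [0.4741, -0.1832, 0.1089]
ee_rot: [0.73, 0.684, -0.0, 0.0]
contact_force: [-0.1, -1.5, -0.5]
gripper_width: 0.0004
```

>>> {"api": "drive_tool", "payload": {"commands": [[[0.005,0,0],0],[[0,0,0],0]]}}

```text
time_s: 10.9
ee_pos: [0.4742, -0.1827, 0.1089]
ee_rot: [0.73, 0.684, -0.0, 0.0]
contact_force: [-1.2, -1.8, -0.3]
gripper_width: 0.0003
```

>>> {"api": "drive_tool", "payload": {"commands": [[[0.005,0,0],0],[[0,0,0],0]]}}

```text
time_s: 11.1
ee_pos: [0.4742, -0.1821, 0.1089]
ee_rot: [0.73, 0.684, 0.0, 0.0]
contact_force: [-0.0, -1.6, -0.8]
gripper_width: -0.0
```

Run:
```python
from st import *
snap('wrist','w7')
for k in (6,7):
    im=cv2.imread(f'pics/w{k}.png',0); m=(im[200:262,55:108]<22).astype(np.uint8); 
    n,l,s,cc=cv2.connectedComponentsWithStats(m); i=1+s[1:,4].argmax(); print(k,s[i],cc[i]+[55,200])
```

```text
t 11.10 caddy x 0.2 y -112.2 z 108.9 mm  F 0.1 -1.6 -0.8
6 [   8   18   41   37 1114] [ 82.76122083 235.77917415]
7 [   8   18   41   36 1104] [ 83.05887681 235.41757246]
```

>>> {"api": "drive_tool", "payload": {"commands": [[[0.005,0,0],0],[[0,0,0],0]]}}

```text
time_s: 11.35
ee_pos: [0.4743, -0.1817, 0.1089]
ee_rot: [0.73, 0.684, -0.0, 0.0]
contact_force: [-0.8, -2.7, -1.1]
gripper_width: -0.0
```

Run:
```python
from st import *
a=np.load('cad.npz')
# compare clip far end/ screw and divider features in w7
im=cv2.imread('pics/w7.png'); c=im[130:270,55:175]; cv2.imwrite('pics/w7c.png',cv2.resize(c,None,fx=5,fy=4.2,interpolation=cv2.INTER_CUBIC))
```

```text
t 11.35 caddy x 0.3 y -111.9 z 108.9 mm  F -0.6 -2.8 -1.1
```

View pics/w7c.png

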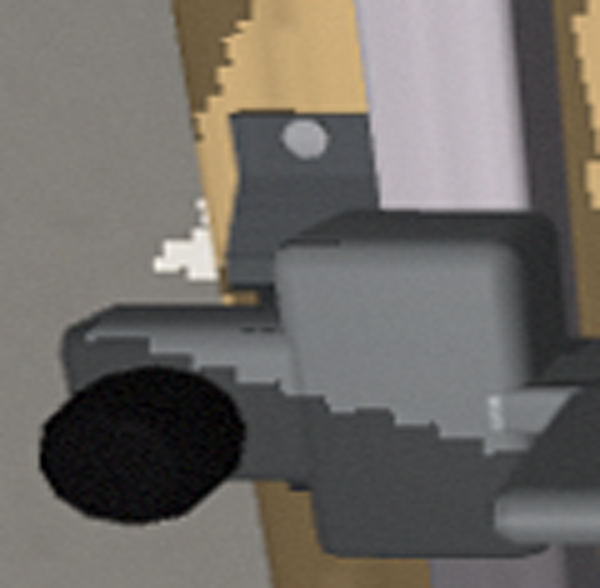

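Run:
```python
from h import *
a=np.load('cad.npz')
def c(f,u,v,z): w=P(f,u,v,z); return (a['R'].T@(w[:2]-a['o']))*1e3
# divider features knob centroid, clip far edge, per frame
print('w1 knob',c('w1',82.6,233.8,.060),'clipfar',c('w1',55+130/2.7,50+30/2.7,.010),'notch edges',c('w1',55+145/2.7,50+152/2.7,.016),c('w1',55+150/2.7,50+206/2.7,.0145))
print('w7 knob',c('w7',83.06,235.4,.060),'clipfar',c('w7',55+300/5,130+112/4.2,.010),'w7 wall',c('w7',55+265/5,130+283/4.2,.016))
```

```text
w1 knob [ -69.74243362 -144.51982669] clipfar [-73.80043979 -70.43656951] notch edges [-70.99887923 -92.98477423] [ -71.94868952 -103.30691926]
w7 knob [-69.60756965 -94.71959183] clipfar [-73.4212958  -69.91214175] w7 wall [-77.67746489 -91.9713502 ]
```

>>> {"api": "drive_tool", "payload": {"commands": [[[-0.05,0,0],0],[[-0.1,0,0],0],[[-0.15,0,0],0],[[-0.1,0,0],0],[[0,0,-0.3],0],[[0,0,-0.3],0],[[0,0,-0.3],0],[[0,0,-0.3],0],[[0,0,-0.3],0],[[0,0,-0.2],0],[[0,0,0],0]], "fingers": 30}}

```text
time_s: 12.45
ee_pos: [0.4728, -0.2232, 0.2821]
ee_rot: [0.73, 0.684, 0.001, 0.003]
contact_force: [-0.3, -0.2, -0.1]
gripper_width: 0.0299
```

Run:
```python
from st import *
snap('wrist','w8')
im=cv2.imread('pics/w8.png');cv2.imwrite('pics/w8b.png',cv2.resize(im,(800,600),interpolation=cv2.INTER_CUBIC))
```

```text
t 12.45 caddy x 1.5 y -153.4 z 282.1 mm  F -0.3 -0.2 -0.1
```

View pics/w8b.png

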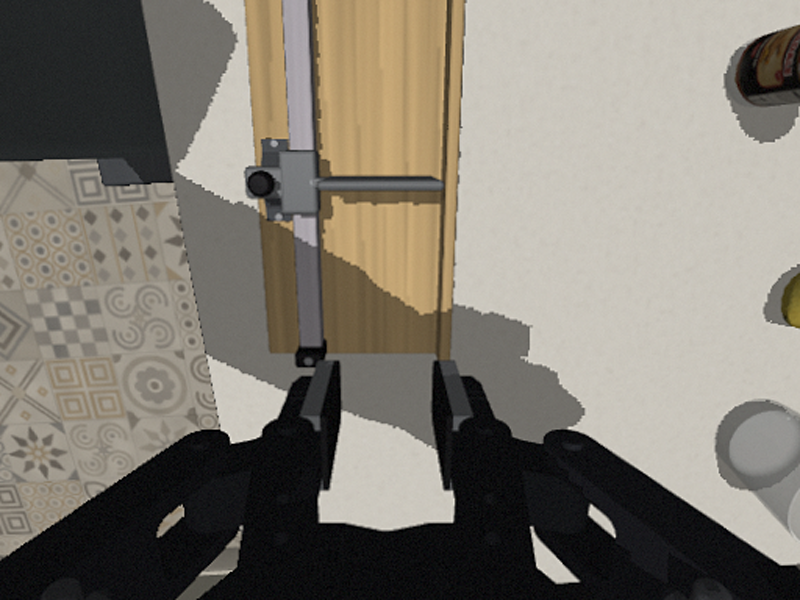

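The divider sits centred over the clip. Clip ends are at v≈139 and 220, the knob at (260,184) and the panel at v≈184. I'll get numbers from this view.

Run:
```python
from h import *
a=np.load('cad.npz')
def c(u,v,z): w=P('w8',u*.64,v*.64,z); return ((a['R'].T@(w[:2]-a['o']))*1e3).round(1)
print('far',c(275,139,.009),'near',c(278,220,.009),'knob',c(260,184,.06),'run',c(298,151,.04),c(298,214,.04),'panel',c(380,178,.071),c(380,189,.071))
im=cv2.imread('pics/w8.png');g=im[80:150,150:290];cv2.imwrite('pics/w8c.png',cv2.resize(g,None,fx=5.5,fy=5.5,interpolation=cv2.INTER_CUBIC))
```

```text
far [-72.5 -70.8] near [ -74.  -126.1] knob [-72.1 -97.7] run [-51.8 -78.8] [ -53.9 -118.1] panel [ -0.4 -94. ] [  -0.4 -100.1]
```

View pics/w8c.png

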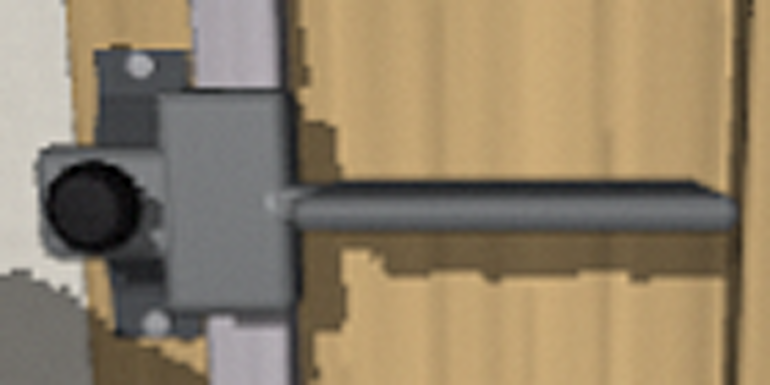

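>>> {"api": "drive_tool", "payload": {"commands": [[[0.3,0,0],0],[[0.3,0,0],0],[[0.3,0,0],0],[[0.3,0,0],0],[[0.3,0,0],0],[[0.3,0,0],0],[[0.3,0,0],0],[[0.3,0,0],0],[[0.3,0,0],0],[[0.3,0,0],0],[[0.3,0,0],0],[[0.3,-0.03,0],0],[[0.2,0,0],0],[[0,0,0],0],[[0,0,0],0]]}}

```text
time_s: 14.0
ee_pos: [0.4928, 0.1577, 0.2774]
ee_rot: [0.729, 0.684, -0.001, -0.001]
contact_force: [0.5, -0.9, -0.1]
gripper_width: 0.0301
```

Run:
```python
from st import *
snap('top','t2')
im=cv2.imread('pics/t2.png'); c=im[190:260,155:315]; cv2.imwrite('pics/t2c.png',cv2.resize(c,None,fx=5,fy=5,interpolation=cv2.INTER_CUBIC))
```

```text
t 14.00 caddy x -3.1 y 228.0 z 277.4 mm  F 0.5 -0.9 -0.1
```

View pics/t2c.png

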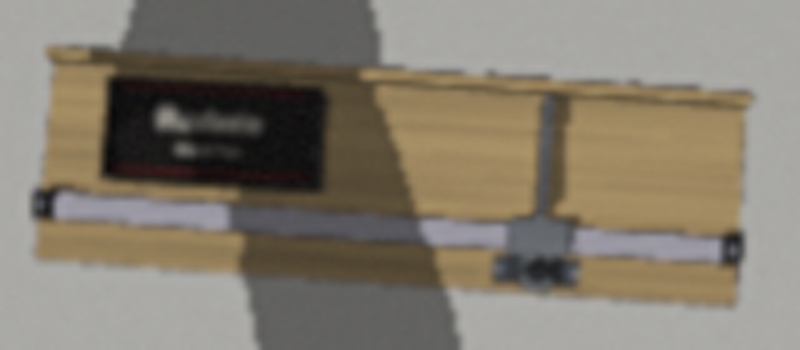

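The top view shows the divider on the clip (knob about (543,270)) and the carton unmoved at about x 105–325. I'll lower behind the carton's far end.

>>> {"api": "drive_tool", "payload": {"commands": [[[0,0,0.3],0],[[0,0,0.3],0],[[0,0,0.3],0],[[0,0,0.3],0],[[0,0,0.2],0],[[0,0,0.15],0],[[0,0,0.1],0],[[0,0,0.05],0],[[0,0,0],0],[[0,0,0],0]]}}

```text
time_s: 15.05
ee_pos: [0.4937, 0.1577, 0.1095]
ee_rot: [0.73, 0.684, 0.0, 0.0]
contact_force: [-0.3, -0.7, -0.2]
gripper_width: 0.0297
```

>>> {"api": "drive_tool", "payload": {"commands": [[[-0.05,0,0],0],[[-0.05,0,0],0],[[-0.05,0,0],0],[[-0.05,0,0],0],[[-0.05,0,0],0],[[-0.05,0,0],0],[[-0.05,0,0],0],[[-0.05,0,0],0],[[-0.05,0,0],0],[[-0.05,0,0],0],[[-0.05,0,0],0],[[-0.05,0,0],0],[[-0.05,0,0],0],[[-0.05,0,0],0],[[0,0,0],0],[[0,0,0],0]]}}

```text
time_s: 16.65
ee_pos: [0.4887, 0.0878, 0.1089]
ee_rot: [0.73, 0.684, 0.0, 0.0]
contact_force: [-0.2, 0.7, -0.5]
gripper_width: 0.0301
```

Run:
```python
from st import *
snap('top','t3');snap('scene','s3')
im=cv2.imread('pics/t3.png'); c=im[190:260,155:315]; cv2.imwrite('pics/t3c.png',cv2.resize(c,None,fx=5,fy=5,interpolation=cv2.INTER_CUBIC))
im=cv2.imread('pics/s3.png'); c=im[150:290,130:310]; cv2.imwrite('pics/s3c.png',cv2.resize(c,None,fx=4,fy=4,interpolation=cv2.INTER_CUBIC))
```

```text
t 16.65 caddy x -2.7 y 158.1 z 108.9 mm  F -0.3 0.7 -0.5
```

View pics/t3c.png

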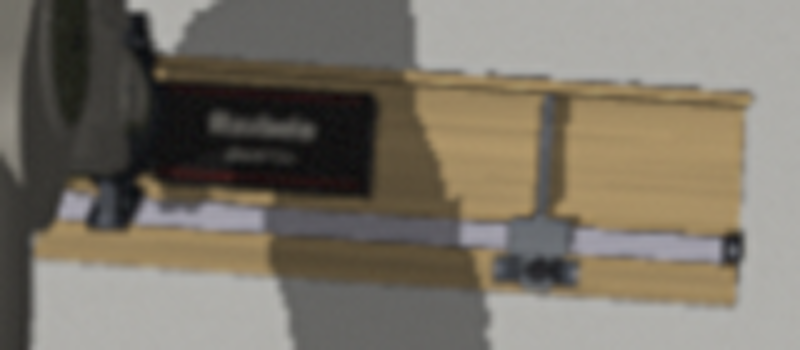

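View pics/s3c.png

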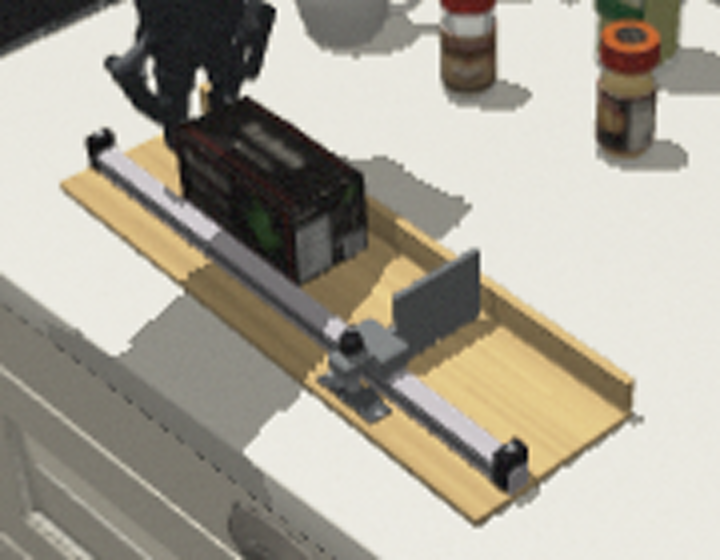

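The carton slides straight. In the top crop its near edge runs from (375,96) to (370,195), and the panel's top edge is at about x 548–540.

Run:
```python
from h import *
a=np.load('cad.npz')
def q(f,x,y,z): w=P(f,155+(x+.5)/5-.5,190+(y+.5)/5-.5,z);return ((a['R'].T@(w[:2]-a['o']))*1e3).round(1)
print(q('t3',375,96,.077),q('t3',370,195,.077),'panel+y',q('t3',544,97,.071),q('t3',538,215,.071),'mid',q('t3',549,97,.071))
```

```text
[27.  11.6] [-34.4  10.2] panel+y [ 33.8 -93.4] [-39.7 -94.1] mid [ 34.  -96.5]
```

>>> {"api": "drive_tool", "payload": {"commands": [[[-0.05,0,0],0],[[-0.05,0,0],0],[[-0.05,0,0],0],[[-0.05,0,0],0],[[-0.05,0,0],0],[[-0.05,0,0],0],[[-0.05,0,0],0],[[-0.05,0,0],0],[[-0.05,0,0],0],[[-0.05,0,0],0],[[-0.05,0,0],0],[[-0.05,0,0],0],[[-0.05,0,0],0],[[-0.05,0,0],0],[[-0.05,0,0],0],[[-0.05,0,0],0],[[-0.05,0,0],0],[[-0.05,0,0],0],[[0,0,0],0],[[0,0,0],0]]}}

```text
time_s: 18.75
ee_pos: [0.4828, -0.002, 0.1088]
ee_rot: [0.73, 0.684, -0.0, -0.0]
contact_force: [0.4, 0.4, 0.7]
gripper_width: 0.03
```

>>> {"api": "drive_tool", "payload": {"commands": [[[-0.02,0,0],0],[[-0.02,0,0],0],[[-0.02,0,0],0],[[0,0,0],0]]}}

```text
time_s: 19.15
ee_pos: [0.4825, -0.008, 0.1089]
ee_rot: [0.73, 0.684, -0.0, 0.0]
contact_force: [0.1, -0.5, -0.4]
gripper_width: 0.03
```

Run:
```python
from st import *
snap('top','t4');snap('scene','s4')
im=cv2.imread('pics/t4.png'); c=im[190:260,155:315]; cv2.imwrite('pics/t4c.png',cv2.resize(c,None,fx=5,fy=5,interpolation=cv2.INTER_CUBIC))
im=cv2.imread('pics/s4.png'); c=im[170:290,170:300]; cv2.imwrite('pics/s4c.png',cv2.resize(c,None,fx=5,fy=5,interpolation=cv2.INTER_CUBIC))
```

```text
t 19.15 caddy x -2.7 y 62.1 z 108.9 mm  F 0.2 -0.5 -0.4
```

View pics/t4c.png

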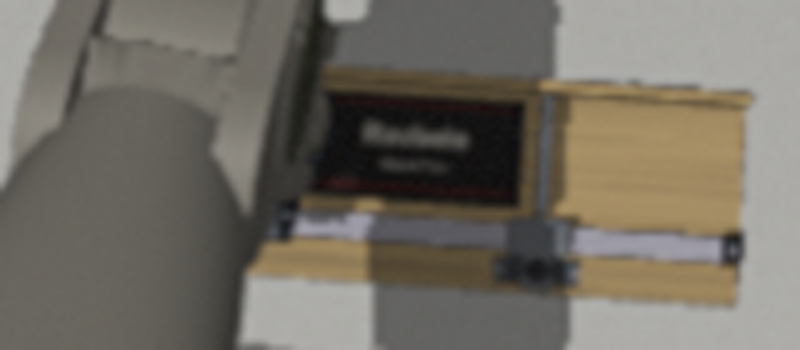

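View pics/s4c.png

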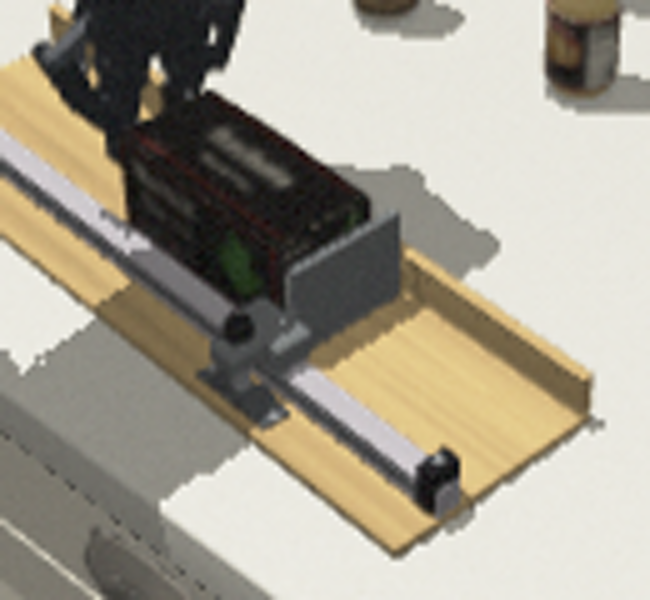

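The gap is about 10 mm (carton edge at x≈523, panel at x≈540). I'll go slowly from here.

>>> {"api": "drive_tool", "payload": {"commands": [[[-0.01,0,0],0],[[-0.01,0,0],0],[[-0.01,0,0],0],[[-0.01,0,0],0],[[-0.01,0,0],0],[[-0.01,0,0],0],[[0,0,0],0]]}}

```text
time_s: 19.95
ee_pos: [0.4821, -0.0139, 0.1089]
ee_rot: [0.73, 0.684, -0.0, 0.0]
contact_force: [-1.1, 0.4, 0.3]
gripper_width: 0.0297
```

>>> {"api": "drive_tool", "payload": {"commands": [[[-0.01,0,0],0],[[-0.005,0,0],0]]}}

```text
time_s: 20.15
ee_pos: [0.482, -0.0153, 0.1089]
ee_rot: [0.73, 0.684, 0.0, -0.0]
contact_force: [0.2, 0.8, 0.1]
gripper_width: 0.0298
```

>>> {"api": "drive_tool", "payload": {"commands": [[[-0.005,0,0],0],[[-0.005,0,0],0]]}}

```text
time_s: 20.35
ee_pos: [0.4819, -0.0163, 0.1089]
ee_rot: [0.73, 0.684, 0.0, -0.0]
contact_force: [0.7, 0.5, 0.5]
gripper_width: 0.03
```

>>> {"api": "drive_tool", "payload": {"commands": [[[-0.005,0,0],0],[[0,0,0],0]]}}

```text
time_s: 20.55
ee_pos: [0.4819, -0.0168, 0.1089]
ee_rot: [0.73, 0.684, 0.0, 0.0]
contact_force: [-0.5, 0.5, -0.1]
gripper_width: 0.0302
```

>>> {"api": "drive_tool", "payload": {"commands": [[[-0.005,0,0],0],[[0,0,0],0]]}}

```text
time_s: 20.75
ee_pos: [0.4819, -0.0173, 0.1089]
ee_rot: [0.73, 0.684, 0.0, 0.0]
contact_force: [-0.9, 0.6, 1.6]
gripper_width: 0.0301
```

>>> {"api": "drive_tool", "payload": {"commands": [[[-0.005,0,0],0],[[0,0,0],0]]}}

```text
time_s: 20.95
ee_pos: [0.4818, -0.0177, 0.1089]
ee_rot: [0.73, 0.684, 0.0, -0.0]
contact_force: [0.3, 1.0, 0.4]
gripper_width: 0.03
```

Run:
```python
from st import *
snap('top','t5');snap('scene','s5')
im=cv2.imread('pics/t5.png'); c=im[195:255,210:290]; cv2.imwrite('pics/t5c.png',cv2.resize(c,None,fx=9,fy=9,interpolation=cv2.INTER_CUBIC))
im=cv2.imread('pics/s5.png'); c=im[190:260,190:270]; cv2.imwrite('pics/s5c.png',cv2.resize(c,None,fx=8,fy=8,interpolation=cv2.INTER_CUBIC))
```

```text
t 20.95 caddy x -2.7 y 52.3 z 108.9 mm  F 0.3 1.0 0.4
```

View pics/t5c.png

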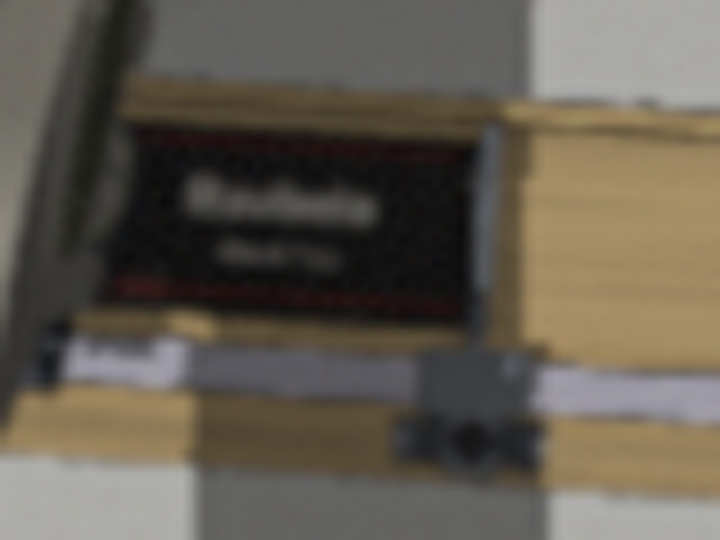

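View pics/s5c.png

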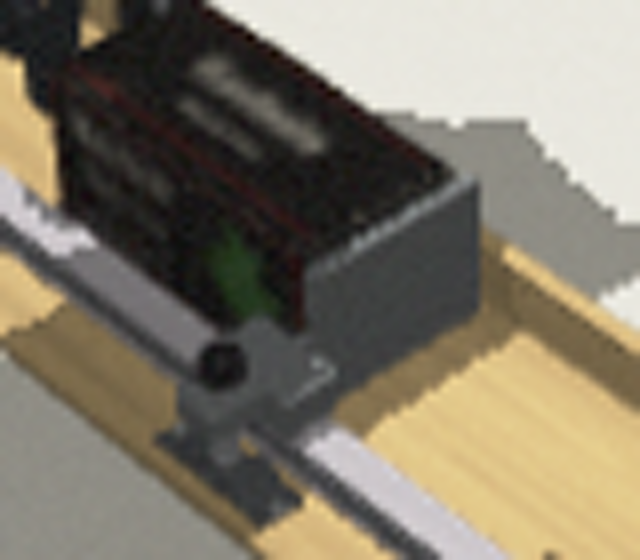

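The carton is at, or within a millimetre of, the panel (x≈475 in the top crop). I'll continue until the force confirms contact.

>>> {"api": "drive_tool", "payload": {"commands": [[[-0.005,0,0],0],[[0,0,0],0]]}}

```text
time_s: 21.25
ee_pos: [0.4818, -0.0181, 0.1089]
ee_rot: [0.73, 0.684, 0.0, -0.0]
contact_force: [0.8, 3.2, 1.1]
gripper_width: 0.03
```

>>> {"api": "drive_tool", "payload": {"commands": [[[-0.005,0,0],0],[[0,0,0],0]]}}

```text
time_s: 21.45
ee_pos: [0.4818, -0.0186, 0.1089]
ee_rot: [0.73, 0.684, 0.0, -0.0]
contact_force: [-0.3, 1.5, 0.5]
gripper_width: 0.0299
```

I felt contact at 1.5 to 3 N, so it is snug. Now I'll withdraw.

>>> {"api": "drive_tool", "payload": {"commands": [[[0.02,0,0],0],[[0.1,0,0],0],[[0.2,0,0],0],[[0.2,0,0],0],[[0,0,-0.2],0],[[0,0,-0.3],0],[[0,0,-0.3],0],[[0,0,-0.3],0],[[0,0,-0.3],0],[[0,0,-0.3],0],[[0.3,0,0],0],[[0.3,0,0],0],[[0.3,0,0],0],[[0,0,0],0],[[0,0,0],0]]}}

```text
time_s: 22.95
ee_pos: [0.4906, 0.1237, 0.2787]
ee_rot: [0.729, 0.685, -0.0, 0.0]
contact_force: [-0.9, 0.1, 0.7]
gripper_width: 0.0303
```

Run:
```python
from st import *
snap('top','t6');snap('scene','s6');snap('wrist','w9')
im=cv2.imread('pics/t6.png'); c=im[195:255,200:290]; cv2.imwrite('pics/t6c.png',cv2.resize(c,None,fx=8.8,fy=8.8,interpolation=cv2.INTER_CUBIC))
im=cv2.imread('pics/s6.png'); cv2.imwrite('pics/s6b.png',cv2.resize(im[130:290,130:330],None,fx=3.7,fy=3.7,interpolation=cv2.INTER_CUBIC))
```

```text
t 22.95 caddy x -3.1 y 194.0 z 278.7 mm  F -0.9 0.1 0.7
```

View pics/t6c.png

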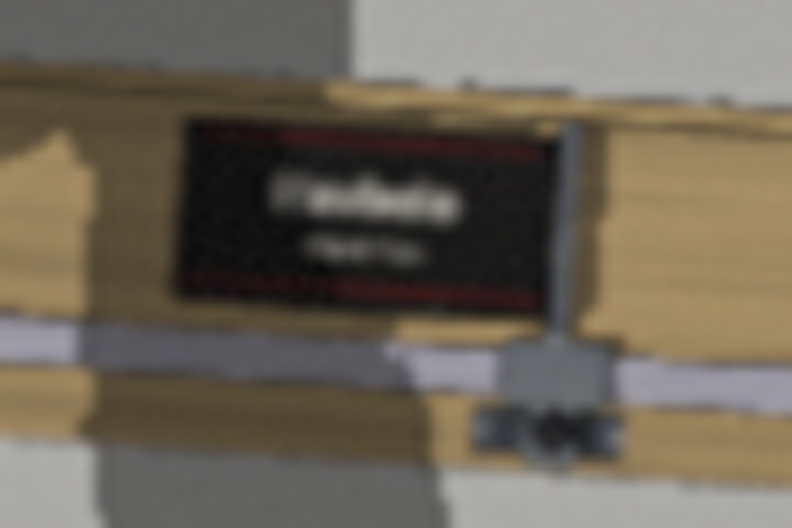

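View pics/s6b.png

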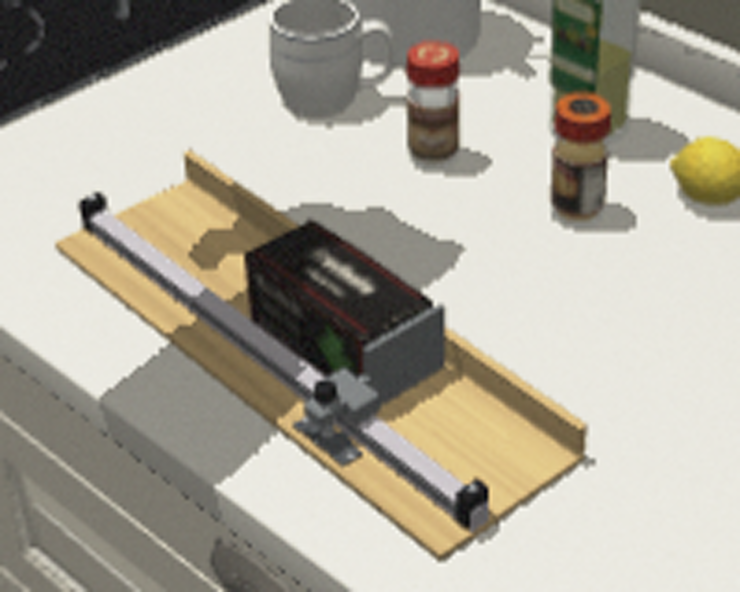

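The carton is flush against the panel and straight, and the bystanders are untouched. I'll recheck the notch position from the same wrist viewpoint as before.

>>> {"api": "drive_tool", "payload": {"commands": [[[-0.3,0,0],0],[[-0.3,0,0],0],[[-0.3,0,0],0],[[-0.3,0,0],0],[[-0.3,0,0],0],[[-0.3,0,0],0],[[-0.3,0,0],0],[[-0.3,0,0],0],[[-0.3,0,0],0],[[-0.3,0,0],0],[[-0.3,0,0],0],[[-0.17,0,0],0],[[0,0,0],0],[[0,0,0],0],[[0,0,0],0]]}}

```text
time_s: 24.6
ee_pos: [0.4683, -0.2224, 0.2788]
ee_rot: [0.729, 0.684, 0.0, -0.0]
contact_force: [0.6, -0.5, 0.4]
gripper_width: 0.0302
```

Run:
```python
from st import *
snap('wrist','w10')
im=cv2.imread('pics/w10.png');g=im[40:150,130:300];cv2.imwrite('pics/w10c.png',cv2.resize(g,None,fx=4.7,fy=4.7,interpolation=cv2.INTER_CUBIC))
```

```text
t 24.60 caddy x -3.0 y -152.9 z 278.8 mm  F 0.6 -0.4 0.4
```

View pics/w10c.png

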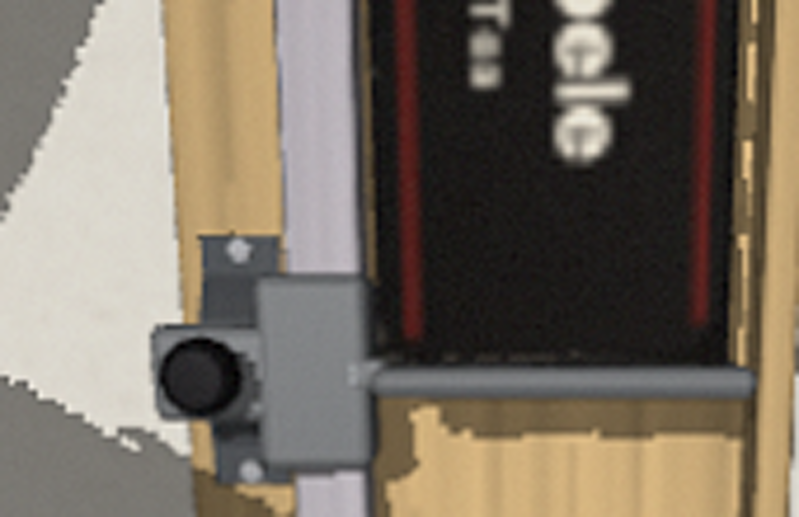

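Run:
```python
from h import *
a=np.load('cad.npz')
def c(f,x,y,z,k=4.7,o=(130,40)): w=P(f,o[0]+(x+.5)/k-.5,o[1]+(y+.5)/k-.5,z); return ((a['R'].T@(w[:2]-a['o']))*1e3).round(1)
print('now far',c('w10',240,236,.009),'near',c('w10',250,484,.009),'knob',c('w10',200,376,.06),'run',c('w10',310,276,.04),c('w10',315,466,.04),'panel',c('w10',560,366,.071),c('w10',560,397,.071))
f=lambda *q:c('w8',*q,k=5.5,o=(150,80))
print('before far',f(140,49,.009),'near',f(160,335,.009),'knob',f(94,206,.06),'run',f(225,92,.04),f(230,308,.04),'panel',f(510,192,.071),f(510,228,.071))
for k,(u0,u1,v0,v1) in (('w8',(155,180,105,128)),('w10',(160,185,105,132))):
    im=cv2.imread(f'pics/{k}.png',0)[v0:v1,u0:u1]; m=(im<30).astype(np.uint8); n,l,s,cc=cv2.connectedComponentsWithStats(m); i=1+s[1:,4].argmax(); u,v=cc[i]+[u0,v0]
    w=P(k,u,v,.06);print(k,s[i],u,v,((a['R'].T@(w[:2]-a['o']))*1e3).round(1))
```

```text
now far [-73.2 -70.3] near [ -74.2 -126.3] knob [-72. -98.] run [-52.7 -79.1] [ -53.5 -118.2] panel [ -1.2 -95.6] [  -1.2 -101.4]
before far [-73.5 -70.3] near [ -73.1 -125.8] knob [-71.8 -97. ] run [-52.  -78.5] [ -53.1 -116.7] panel [ -1.2 -94.5] [  -1.2 -100.2]
w8 [  4   5  17  16 114] 167.9298245614035 117.14912280701755 [-70.6 -97.1]
w10 [  4   7  17  16 107] 173.58878504672896 119.27102803738318 [-70.7 -97.7]
```

Run:
```python
from h import *
print(ticket.sign_off())
```

```text
the job is handed in; nothing more can be done
None
```

I pushed the divider with closed fingertips until its plunger dropped into the clip's notch, then pushed the carton from its far end until it sat snug against the panel. I handed the job in at about 24.7 s of the 72 s allowed. No verdict was reported.

- **Divider:** the push rose to about 8 N on the ramp and dipped to near zero, and the knob dropped back to its down position. After that I went about 3 mm further, with at most 2.8 N read. I did not test how hard the far wall holds.
- **Notch position:** in the last wrist picture the divider's middle is at caddy y of about -98 mm, and the notch measures about -98 mm. That is well within the 3 mm allowed, though these measurements are only good to about 1–2 mm.
- **Carton:** contact read 1.5–3.2 N, below the 12 N the notch holds against a push back. In the last pictures it lies straight and flat with no visible gap to the panel.
- **Surroundings:** the arm was clear, with fingertips about 0.2 m up. The mug and both jars look unmoved. I did not re-measure the garlic, but the arm never went near it.

One reading did not fit at first. The ramp's resistance began about 13 mm before the notch instead of the stated 20 mm, probably because the nose hangs above the ledge. The knob drop and the final picture both agree that it is seated.

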